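# Hold the check blade in the light-check box

### The job

Get the light-check box ready and hold the check blade in it: swing its hinged lid fully shut so that the tab drops behind the front rim, then take the wide blade out of the stand by its grip, pass it straight down through the slot in the shut lid and hold it there upright and still, with about half of the bare blade below the lid, clear of the box's floor and with its grip clear of the lid. Finish while still holding the blade in the slot: do not let go, and the lid stays shut. Leave the narrow blade in its well and the other small things where they stand.

Things in the scene. Friction and masses are not known exactly. Their poses are not given: they have to be found in the camera images.
- check_box: White open-topped housing, 110 (x) x 130 (y) x 100 mm high, fixed to the worktop; walls 5 mm, inner floor 5 mm above the worktop, blank black display on its front (-x) wall. Origin: centre of the underside; z up. The lid's hinge line runs along y at x = +55 mm, z = +100 mm, on the far (+x) wall.
- lid (a joint): Lid angle, rad: 0 = shut, grows as it opens upward; starts 1.1 to 1.5 (near upright, at the far side). Stiff hinge (0.15 N m): the lid stays where left; about 2 N on its outer (far, then upper) face near the free edge swings it shut. Grey plate 6 mm thick, 130 mm along the hinge, reaching 119 mm from the hinge line, which lies in its underside; 14 mm deep tab under it, 100 to 103 mm from the hinge line.
- slot (a point): Centre of the lid's through slot, on the lid's outer (upper) face, 55 mm from the hinge line; moves with the lid. Lid shut: 106 mm above the worktop, over the box's centre, x, y, z as the box's. The slot is 10 mm wide (x), 42 mm long (y), through the 6 mm lid, sharp-edged: 2 mm wider each way than the wide blade.
- stand: White block 60 (x) x 150 (y) x 46 mm high, fixed to the worktop (place and yaw vary), with two equal wells, 11 x 43 mm and 40 mm deep, at y = +35 and -35 mm; each holds one blade upright, in either order. Origin: centre of the underside.
- wide_blade: Check blade, 0.08 to 0.16 kg: aluminium plate 8 (x) x 40 (y) mm, z = 0 to 90 mm, lowest 8 mm tapered by 1.5 mm a side, topped by a black grip 14 (x) x 44 (y) mm, z = 90 to 120 mm. Origin: centre of its lower end; z up the blade. Stands in a well of the stand, lower end 6 mm above the worktop, x and y along the stand's. Pinch the grip from above across its 14 mm. Same after a half turn about z.
- narrow_blade: A second blade, same make and height, but only 26 mm wide (y) with a 30 mm wide grip. Origin: centre of its lower end. Not to be used.
- petri_dish: Closed culture dish, 92 mm across, 16 mm high, a bystander. Origin: centre of the underside.
- tape_roll: Roll of tape lying flat, 67 mm across, 19 mm high, a bystander. Origin: centre of the underside.
- oil_bottle: Small brown dropper bottle with black top, 25 x 25 x 78 mm, a bystander. Origin: centre of the underside.
- pen: Capped black felt pen lying flat between box and stand, 139 mm long, 14 mm thick, a bystander. Origin: centre of the underside; y along the pen.
- count_timer: Countdown timer lying flat, 62 x 66 x 18 mm, a bystander. Origin: centre of the underside.
There are look-alikes about, which are no part of the job. What is shaped like the wide_blade but blue or green is not meant.

How it is judged (in metres and radians):
On the way:
1. the lid is shut, its tab behind the front rim (value of joint lid below 0.06 rad), for 0.2 s.
At the end, for the whole second after the job is handed in: Lid shut (under 0.06 rad); wide blade through the slot, lower end 25 to 70 mm below the lid's upper face and within 9 mm of the slot's centre, upright and in line with it within 0.15 rad, held by the fingers (over 1.5 N), still (under 0.03 m/s), pressing on lid and box with under 10 N (value of joint lid below 0.06 rad and z of wide_blade in the frame of slot between -0.07 and -0.025 m and x of wide_blade in the frame of slot between -0.009 and 0.009 m and y of wide_blade in the frame of slot between -0.009 and 0.009 m and angle between wide_blade's own z axis and vertical below 0.15 rad and angle between the x axis of wide_blade and the x axis of check_box, either way round below 0.15 rad and contact force between the fingers and wide_blade above 1.5 N and linear speed of wide_blade below 0.03 m/s and contact force between wide_blade and check_box below 10 N); the arm keeps its last pose, push and grip.
It fails at once if the narrow blade is taken out or knocked over (distance of narrow_blade from where it was at the start of the episode above 0.03 m).
It fails at once if a bystander is shifted by more than 3 cm (distance of any of petri_dish, tape_roll, oil_bottle, count_timer, pen from where it was at the start of the episode above 0.03 m).
It also fails if it takes over 64 s, if anything falls off the work surface, if the arm or the gripper's body presses on something with over 40 N, if the wrist force passes 120 N, or if a joint passes its speed limit or range.

### The arm

A 7-joint arm with a two-finger parallel gripper is mounted at the origin on a cart in front of the work surface, level with it; the furniture and walls round the work are solid. World frame = base frame: x ahead of the robot, y to its left, z up, the work surface at z = 0. Lengths are in mm, angles in degrees, forces in N, time in s.
With the tool pointing down it reaches from about 425 to 950 mm from the base axis. Payload 16.7 kg.
Tool frame: the origin (TCP) lies at the centre of the arm's flange, where the gripper is bolted on; the fingertips stand manip.tips_ahead ahead of it and the grasp point (between the pads) lies 180 mm ahead of it (manip.tips_ahead is the distance from the TCP to the fingertips, in mm); z points along the fingers, y is the direction in which the jaws open and shut (so a half turn about z gives the same grasp; the last joint's range is limited). The gripper opens to 94 mm and grips with 3 to 60 N. Pads are 16 mm wide; open, the fingers measure 119 mm over their backs; the gripper's body (75 mm by 177 mm) begins 78 mm behind the grasp point.
Start: joints at [56.465, 24.414, 4.234, 92.017, -1.954, 63.644, -3.845], TCP at [284.906, -611.896, 404.667] pointing down, gripper open.
Joint ranges: [-163.25, 163.25], [-28.42, 122.38], [-70.27, 78.77], [12.13, 141.07], [-58.53, 238.53], [9.26, 117.41], [-156.51, 156.51]. Speed limits (degrees/s): [108.29, 108.29, 136.94, 136.94, 172.46, 172.46, 172.46].

### API

Orientations are given as a 3x3 rotation matrix whose columns are the frame's x, y, z axes.
In Python, from plant import manip, vision gives the robot as it stands. The module is installed in compiled form; this text tells all that it offers. Calls block until the motion is done:
- manip.goto(position, orientation): joint-space move of the TCP to a pose.
- manip.servo_line(position, attitude=None, feed=150, guard=None): straight line of the TCP; attitude=None keeps the orientation; feed is the mean speed in mm/s. With guard (N) it stops when the force on the tool has changed by that much, and returns True; else False.
- manip.move_j(angles): joint-space move.
- manip.grip(opening, squeeze=None): finger opening in mm; squeeze is the grip in N (None keeps the last); returns when the fingers have stopped.
- manip.dwell(seconds).
- manip.solve_ik(position, orientation): joint angles nearest the present ones, or None.
- vision.read_camera(name): name is "scene" or "side" or "wrist"; returns (picture, depth): 400x640x3 uint8, red, green, blue; 400x640 float32, mm along the optical axis (not along the pixel's ray), 0 where there is no reading.
- vision.camera_params(name): a dict with "camera_matrix" (3x3 intrinsics, pixels), "k1" (the pictures are not rectified: a ray, as slopes to the right and down, at radius r is drawn at 1 + k1 r^2 times it, then the intrinsics apply), "rvec" (rotation vector, rad) and "tvec" (3), from world to camera coordinates, as OpenCV has them. Camera axes: x right, y down, z forward; pixel columns grow to the right and rows downward; lengths in mm; the calibration is good to about 2 mm. A picture is of the moment at which its call begins: read the wrist's pose just before it. camera_params takes no time and is no camera call; for the wrist camera it gives the pose at the moment of the call.
A pose or a line that the arm cannot do raises manip.Unreachable and nothing moves.
- manip.close_job(): hands the job in, once; it reports no verdict.
Trained networks look in the newest picture that a camera, given by its name, has taken for a name from the list of things; names that differ only in an ending like _2 or _b are one class to them, and where a whole thing is asked for, a point or a joint stands for the part that bears it (a point fixed in the world has none). Each returns a list of dicts, best first, with "p" (0 to 1); they miss things now and then, are a little off and sometimes report something else, mostly with a low value. They report only what shows in the picture. A call takes as long as a camera call. They do not tell look-alikes from the thing itself.
- vision.cut_out(camera, query): "mask" (400x640 bool, what is visible of it) and "rect" ([left, top, right, bottom] in pixels, round what is visible of it).
Readings, each from a call of its own:
- manip.read_t(): time.
- manip.read_joint_pos(): joint angles.
- manip.read_qvel(): joint speeds.
- manip.read_effort(): joint torques, N m.
- manip.read_eef_pos(): TCP position.
- manip.read_ee_rot(): TCP orientation.
- manip.read_wrist_force(): force on the tool from outside, world axes, zero at the start.
- manip.read_wrist_torque(): the same for the moment, N m.
- manip.read_opening(): finger opening in mm.
Only numpy, scipy, OpenCV 4.12 (cv2) and the standard library are available. Lean on these libraries where they do the work, as an engineer would, in place of code of your own. Each camera call takes 0.05 s, during which the arm holds its last target. There are 200 camera calls.

## Working session

There is one attempt and no reset: what is moved stays moved. The work goes in short steps, each a Python script; the robot and the scene stay as the last script left them, time stands still between calls to the robot, and variables do not carry over. Pictures are saved under pics/ and viewed, about 8 in all and at most 12, crops included, and the job is handed in when it is done.

```bash
mkdir -p pics; cat > h.py <<'E'
import numpy as np, cv2
from plant import manip, vision
def cam(n):
    p=vision.camera_params(n); im,d=vision.read_camera(n); return im,d,p
def world(px,d,p):
    """px Nx2 (col,row), d N depth -> world Nx3"""
    px=np.asarray(px,float).reshape(-1,2); K=np.array(p["camera_matrix"],float)
    k=(px-K[:2,2])/[K[0,0],K[1,1]]; u=k.copy()
    for _ in range(15): u=k/(1+p["k1"]*(u**2).sum(1,keepdims=True))
    X=np.c_[u,np.ones(len(u))]*np.asarray(d,float).reshape(-1,1)
    R=cv2.Rodrigues(np.array(p["rvec"],float))[0]
    return (X-np.array(p["tvec"],float).ravel())@R
def cloud(im,d,p):
    v,u=np.mgrid[:400,:640]; return world(np.c_[u.ravel(),v.ravel()],d.ravel(),p).reshape(400,640,3)
def down(a):
    """tool down, jaws (y) along direction a (deg)"""
    a=np.radians(a); y=np.array([np.cos(a),np.sin(a),0]); z=np.array([0,0,-1.]); return np.c_[np.cross(y,z),y,z]
E
python3 - <<'E'
from h import *
ims=[]
for n in("scene","side"):
    im,d,p=cam(n); np.savez(n,im=im,d=d,**{k:np.array(v) for k,v in p.items()}); C=cloud(im,d,p)
    cv2.imwrite(f"pics/{n}.png",im[...,::-1])
    for q in("check_box","lid","stand","wide_blade","narrow_blade","pen","oil_bottle","petri_dish","tape_roll","count_timer"):
        for r in vision.cut_out(n,q)[:3]:
            m=r["mask"]&(d>0)
            if m.sum(): P=C[m]; print(n,q,round(r["p"],2),np.round(r["rect"]),np.median(P,0).round(),"z95",P[:,2].max().round())
    print(p["tvec"],manip.read_t(),manip.tips_ahead)
E
```

```text
scene check_box 0.83 [358. 132. 420. 245.] [ 508. -312.   69.] z95 218.0
scene check_box 0.18 [287. 206. 316. 227.] [ 686. -268.   15.] z95 18.0
scene lid 0.82 [360. 132. 386. 195.] [ 538. -332.  168.] z95 218.0
scene stand 0.96 [301. 245. 352. 309.] [488. -78.  44.] z95 119.0
scene stand 0.32 [359. 136. 388. 196.] [ 540. -334.  165.] z95 218.0
scene wide_blade 0.96 [222. 224. 249. 280.] [643.  -6.  74.] z95 122.0
scene wide_blade 0.89 [325. 214. 344. 260.] [ 511. -132.   99.] z95 126.0
scene wide_blade 0.8 [274. 208. 297. 261.] [ 613. -107.   68.] z95 120.0
scene narrow_blade 0.7 [312. 238. 325. 281.] [497. -64. 100.] z95 126.0
scene pen 0.6 [348. 233. 359. 245.] [ 540. -258.    9.] z95 13.0
scene oil_bottle 0.45 [306. 180. 314. 208.] [ 721. -339.   30.] z95 69.0
scene petri_dish 0.56 [287. 206. 316. 226.] [ 687. -269.   15.] z95 18.0
scene tape_roll 0.56 [331. 188. 357. 203.] [ 672. -424.   14.] z95 19.0
scene count_timer 0.76 [261. 222. 277. 248.] [ 705. -143.   14.] z95 96.0
[361.10104498 338.73169318 441.41578139] 0.55 199.2
side check_box 0.8 [229. 205. 296. 323.] [ 502. -362.   55.] z95 221.0
side lid 0.92 [269. 204. 296. 299.] [ 548. -360.  195.] z95 221.0
side stand 0.6 [273. 154. 300. 211.] [ 515. -135.   45.] z95 126.0
side wide_blade 0.9 [267. 105. 289. 145.] [467.  24.  81.] z95 124.0
side wide_blade 0.85 [340. 129. 359. 162.] [650. -14.  75.] z95 123.0
side wide_blade 0.75 [279. 161. 286. 197.] [ 517. -158.  123.] z95 129.0
side pen 0.7 [290. 210. 301. 250.] [ 545. -220.   11.] z95 16.0
side pen 0.57 [350. 205. 378. 229.] [ 700. -174.   16.] z95 22.0
side oil_bottle 0.55 [369. 277. 379. 295.] [ 724. -354.   38.] z95 79.0
side petri_dish 0.63 [344. 237. 389. 274.] [ 704. -270.   16.] z95 21.0
side tape_roll 0.63 [329. 312. 361. 348.] [ 673. -437.   19.] z95 344.0
side count_timer 0.55 [352. 206. 379. 231.] [ 699. -175.   16.] z95 22.0
[-577.05176457 -162.01799788 1106.91809883] 1.1 199.2
```

```bash
python3 - <<'E'
import cv2
a=cv2.imread("pics/scene.png")[110:330,190:460]; cv2.imwrite("pics/scene_c.png",cv2.resize(a,None,fx=2.9,fy=2.7,interpolation=cv2.INTER_CUBIC)[:600,:800])
a=cv2.imread("pics/side.png")[90:360,180:460]; cv2.imwrite("pics/side_c.png",cv2.resize(a,None,fx=2.2,fy=2.2,interpolation=cv2.INTER_CUBIC))
E
```

```text
(no output)
```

View pics/scene_c.png

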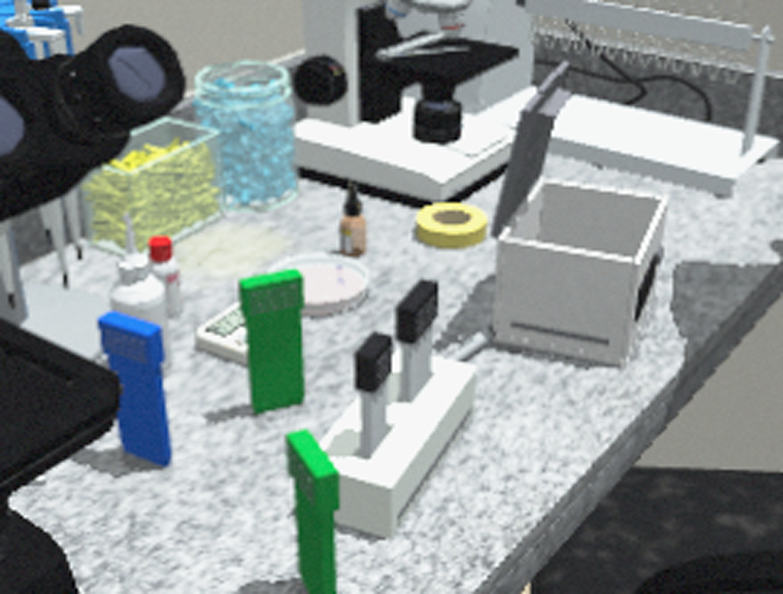

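View pics/side_c.png

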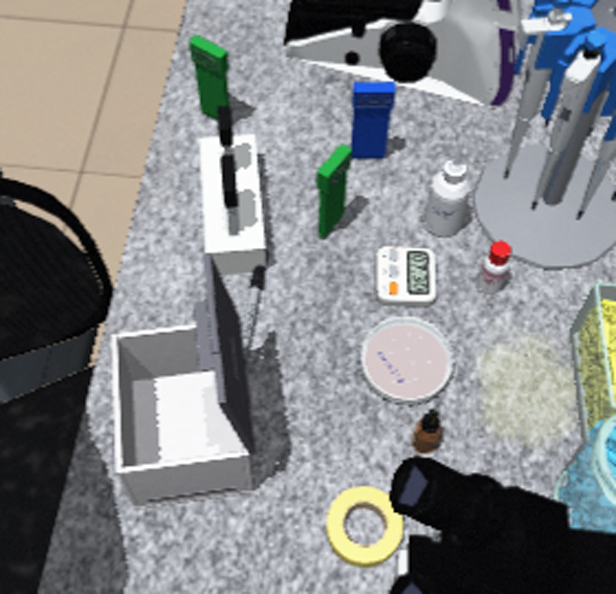

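The scene picture shows two black-gripped blades in the white stand, at about px (334,225) and (319,243). The blue one (235,250) and the green ones (285,235 and 298,300) are look-alikes. The lid is near upright at the box's +x side, and the pen lies by the box. Next I measure the geometry.

```bash
cat > geo.py <<'E'
from h import *
def rect(P): 
    r=cv2.minAreaRect(P[:,:2].astype(np.float32)); return np.round(r[0],1),np.round(r[1],1),round(r[2],1)
if __name__=="__main__":
    for n in("scene","side"):
        f=np.load(n+".npz"); d=f["d"]; C=cloud(f["im"],d,f)
        ok=d>0; X,Y,Z=C[...,0],C[...,1],C[...,2]
        st=ok&(X>430)&(X<560)&(Y>-200)&(Y<-5)
        top=C[st&(abs(Z-45)<4)]; print(n,"standtop",len(top),rect(top),np.median(top[:,2]))
        bx=ok&(X>420)&(X<590)&(Y>-450)&(Y<-250)
        rim=C[bx&(abs(Z-100)<4)]; print("rim",rect(rim),np.percentile(rim,[2,98],0).round())
        g=C[st&(Z>100)]; dark=g
        s=g[:,1]; mid=-95
        for P in(g[s<mid],g[s>=mid]): print("grip",len(P),rect(P),P.min(0).round(),P.max(0).round())
        L=C[bx&(Z>112)]; q=L-L.mean(0); w,v=np.linalg.eigh(q.T@q); print("lid",L.mean(0).round(),"normal",v[:,0].round(3),L.min(0).round(),L.max(0).round())
        h=C[ok&(X>520)&(X<900)&(Y>-520)&(Y<-150)&(Z>130)]; 
        h=h[h[:,0]>575]; print("tall",len(h),h.min(0).round() if len(h) else 0, h.max(0).round() if len(h) else 0)
E
python3 geo.py
python3 - <<'E'
import cv2
a=cv2.imread("pics/scene.png")[205:315,285:365]; cv2.imwrite("pics/blades.png",cv2.resize(a,None,fx=5.4,fy=5.4,interpolation=cv2.INTER_CUBIC))
E
```

```text
scene standtop 1130 (array([ 507.9, -106.9]), array([ 60.5, 151.3]), 11.5) 45.84926369067449
rim (array([ 502.2, -361.1]), array([112.3, 134.9]), 13.1) [[ 437. -432.   96.]
 [ 564. -288.  103.]]
grip 241 (array([ 514.3, -140.6]), array([14.8, 46.2]), 12.7) [ 503. -163.  100.] [ 524. -117.  126.]
grip 216 (array([499.7, -72. ]), array([14.5, 31.3]), 10.6) [490. -88. 100.] [509. -56. 126.]
lid [ 540. -334.  172.] normal [0.96  0.218 0.175] [ 520. -416.  112.] [ 569. -284.  218.]
tall 2865 [ 673. -520.  130.] [ 900. -345.  363.]
side standtop 1088 (array([ 508. , -107.4]), array([ 60. , 152.5]), 11.8) 45.80704025214716
rim (array([ 505.4, -362.1]), array([116.3, 130.9]), 14.1) [[ 437. -436.   96.]
 [ 568. -299.  103.]]
grip 160 (array([ 515.2, -141.9]), array([14.6, 46. ]), 11.7) [ 506. -165.  100.] [ 526. -118.  129.]
grip 113 (array([500.8, -73.4]), array([14.5, 32.5]), 12.4) [492. -90. 100.] [511. -57. 129.]
lid [ 547. -358.  183.] normal [0.946 0.24  0.219] [ 520. -416.  113.] [ 575. -286.  221.]
tall 3258 [ 673. -520.  130.] [ 900. -347.  366.]
```

View pics/blades.png

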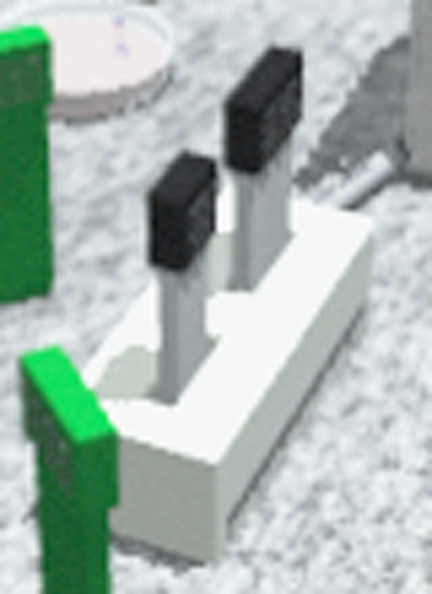

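Choice: the wide blade is the black-gripped one at px (334,225). Its grip measures 46 mm against 31 mm for the other, and it stands at (514.8,-141.3) with yaw about 11.7°. The box is at about (503.5,-361.5) with yaw about 13.5°, and the lid is open about 78°. Next I shut the lid.

```bash
cat > lid.py <<'E'
from h import *
B=np.array([503.5,-361.5,0]); yaw=13.5; a=np.radians(yaw)
Rb=np.array([[np.cos(a),-np.sin(a),0],[np.sin(a),np.cos(a),0],[0,0,1]])
T=manip.tips_ahead; r=104
def tcp(x,z): return B+Rb@np.array([x,0,0])+[0,0,z+T]
def contact(th,gap=0):
    th=np.radians(th); return 55-r*np.cos(th)+(6+gap)*np.sin(th)+8, 100+r*np.sin(th)+(6+gap)*np.cos(th)
if __name__=="__main__":
    manip.grip(0)
    c=[(yaw+s) for s in(90,-90)]
    q=manip.read_joint_pos(); x0,z0=contact(78,30)
    sols=[(abs(np.array(s)-q).max(),k) for k in c if (s:=manip.solve_ik(tcp(x0,270),down(k))) is not None]
    print(sols); O=down(min(sols)[1])
    manip.goto(tcp(x0,270),O); manip.servo_line(tcp(x0,z0-5))
    print(manip.read_eef_pos(),manip.read_wrist_force())
    for th in(78,65,52,40,28,18,9,3):
        s=manip.servo_line(tcp(*contact(th,-1)),feed=120,guard=20)
        print(th,s,np.round(manip.read_wrist_force(),1))
        if s: break
    x,z=contact(0); s=manip.servo_line(tcp(x,z-4),feed=30,guard=15)
    print(s,np.round(manip.read_eef_pos()-[0,0,T],1),np.round(manip.read_wrist_force(),1)); manip.dwell(.3)
    manip.servo_line(tcp(x,200),feed=250); print(manip.read_t())
    manip.goto(tcp(x-60,320),O)
    ims=[cam("side")]; im,d,p=ims[0]; cv2.imwrite("pics/side2.png",cv2.resize(im[190:340,200:400,::-1],None,fx=3,fy=3))
    C=cloud(im,d,p); m=(d>0)&(abs(C[...,0]-B[0])<75)&(abs(C[...,1]-B[1])<85)&(C[...,2]>85)&(C[...,2]<180)
    print("top z",np.percentile(C[m][:,2],[5,50,95]))
E
python3 lid.py
```

```text
[(np.float64(121.44155136896454), 103.5), (np.float64(47.207864376843105), -76.5)]
[ 577.92009504 -344.17560237  404.04653019] [-0.02948525 -0.14776201  0.22115652]
78 False [-0.9  0.  -0.1]
65 False [0.8 0.3 0.2]
52 False [-0.5 -0.9 -0.4]
40 False [ 0.8 -0.5 -0.7]
28 False [ 0.9 -0.1 -0.4]
18 False [-0.2  0.3 -0. ]
9 False [-0.1  0.3  0.2]
3 False [ 0.  -0.8 -1. ]
True [ 464.2 -371.2  106.1] [-3.3  2.3 14.3]
8.3083
top z [101.53760456 105.80854256 107.94368292]
```

```bash
python3 - <<'E'
from h import *
im,d,p=cam("wrist"); np.savez("w1",im=im,d=d,**{k:np.array(v) for k,v in p.items()})
C=cloud(im,d,p); R=cv2.Rodrigues(np.array(p["rvec"]))[0]; print("cam",-R.T@np.array(p["tvec"]),R[2].round(2),manip.read_eef_pos())
side=cv2.imread("pics/side2.png"); w=im[...,::-1].copy()
cv2.imwrite("pics/w1.png",np.vstack([cv2.resize(w,(600,375)),cv2.resize(side,(600,225))[:, :]])[:600])
B=np.array([503.5,-361.5]); m=(d>0)&(abs(C[...,0]-B[0])<90)&(abs(C[...,1]-B[1])<90)
top=m&(abs(C[...,2]-106)<5); print("lid",top.sum(),cv2.minAreaRect(C[top][:,:2].astype(np.float32)),np.median(C[top][:,2]))
s=m&(C[...,2]<85)&(np.hypot(C[...,0]-B[0],C[...,1]-B[1])<32); print("slot px",s.sum())
E
```

```text
cam [ 470.67382419 -369.11680353  498.25379545] [-0.23 -0.05 -0.97] [ 405.6668588  -384.76350733  517.49281375]
lid 10657 ((500.09405517578125, -363.2367858886719), (126.24465942382812, 130.40431213378906), 14.441041946411133) 106.4756334566417
slot px 271
```

View pics/w1.png

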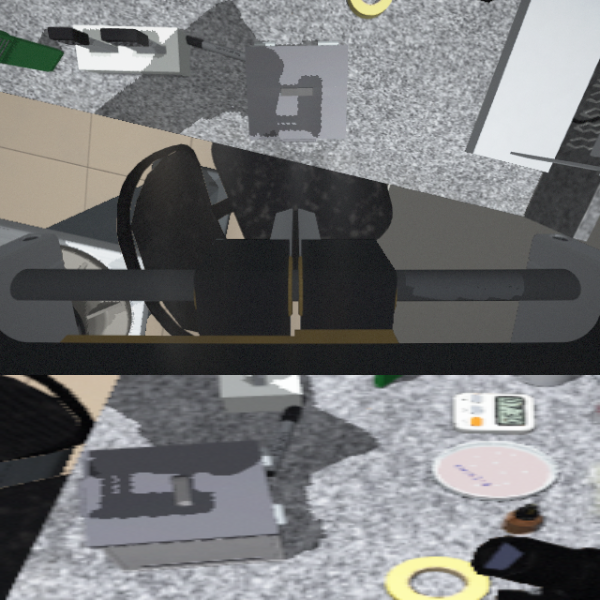

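The lid is shut: the top face lies at 106 mm and the wrist picture shows the slot at about px (317,97) in full-frame pixels. Next I measure the slot and the grip with the wrist camera from the same tool-relative pose, so that calibration bias cancels.

```bash
cat > meas.py <<'E'
from h import *
def plane(px,z,p):
    a=world(px,np.full(len(px),100.),p); R=cv2.Rodrigues(np.array(p["rvec"],float))[0]; c=-R.T@np.array(p["tvec"],float).ravel()
    return (c+(a-c)*((z-c[2])/(a[:,2]-c[2]))[:,None])[:,:2]
def look(tgt,ang,z):
    O=down(ang); P=np.array([*tgt,z+269.])-85*O[:,0]
    manip.goto(P,O); manip.dwell(.2); return (*cam("wrist"),O)
def best(ks,P):
    q=np.array(manip.read_joint_pos()); s=[(np.abs(np.array(x)-q).max(),k) for k in ks if (x:=manip.solve_ik(P,down(k))) is not None]
    print(s); return min(s)[1]
E
python3 - <<'E'
from meas import *
S=np.array([501.5,-362.]); k=best([14,194],[*S,400])
im,d,p,O=look(S,k,106); np.savez("w2",im=im,d=d,O=O,k=k,**{a:np.array(v) for a,v in p.items()})
C=cloud(im,d,p); r=np.hypot(C[...,0]-S[0],C[...,1]-S[1]); lidm=(d>0)&(abs(C[...,2]-106)<4)&(r<110)
print("lid",cv2.minAreaRect(C[lidm][:,:2].astype(np.float32)),np.median(C[lidm][:,2]),C[lidm][:,2].std())
for zt in(103,100,90,60):
    m=(d>0)&(C[...,2]<zt)&(r<40); v,u=np.nonzero(m)
    print(zt,m.sum(),[np.round(x,1) for x in cv2.minAreaRect(plane(np.c_[u,v],106,p).astype(np.float32))],u.min(),u.max(),v.min(),v.max())
v,u=np.nonzero(lidm); c=im[max(v.min()-5,0):v.max()+5,max(u.min()-5,0):u.max()+5,::-1]; print(c.shape,u.min(),v.min())
f=min(780/c.shape[1],590/c.shape[0]); cv2.imwrite("pics/w2.png",cv2.resize(c,None,fx=f,fy=f,interpolation=cv2.INTER_CUBIC)); print(f,manip.read_t())
E
```

```text
[(np.float64(79.90718313931004), 14), (np.float64(93.60739101859946), 194)]
lid ((499.9715270996094, -363.6600036621094), (126.26699829101562, 130.6700897216797), 14.16309928894043) 106.47478974418354 0.7259097401489817
103 723 [array([ 501.8, -363.3]), array([ 9.5, 41.1]), np.float64(14.0)] 309 321 75 130
100 700 [array([ 501.8, -363.3]), array([ 9.5, 41.1]), np.float64(14.0)] 309 321 75 130
90 694 [array([ 501.9, -363.6]), array([ 9.5, 40.4]), np.float64(14.0)] 309 321 76 130
60 694 [array([ 501.9, -363.6]), array([ 9.5, 40.4]), np.float64(14.0)] 309 321 76 130
(185, 175, 3) 231 10
3.189189189189189 10.6417
```

View pics/w2.png

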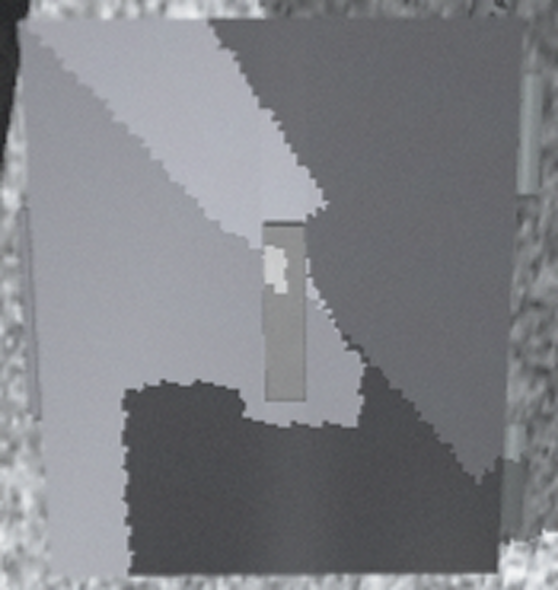

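The crop shows the slot clearly, about px 309–321 by 75–130 in the full frame. That gives a centre of (501.8,-363.3) and yaw 14.0°, with a size that matches the 10 x 42 given. Next is the grip.

```bash
python3 - <<'E'
from meas import *
G=np.array([514.8,-141.3]); k0=11.7
im,d,p,O=look(G,k0,126)
C=cloud(im,d,p); r=np.hypot(C[...,0]-G[0],C[...,1]-G[1]); m=(d>0)&(abs(C[...,2]-126)<4)&(r<33); v,u=np.nonzero(m)
A=plane(np.c_[u,v],126,p).astype(np.float32); b=cv2.minAreaRect(A); print(m.sum(),b,np.median(C[m][:,2]),u.min(),u.max(),v.min(),v.max())
st=(d>0)&(abs(C[...,2]-46)<3)&(r<150); print("stand",cv2.minAreaRect(C[st][:,:2].astype(np.float32)))
c=im[max(0,v.min()-40):v.max()+60,u.min()-60:u.max()+60,::-1]; cv2.imwrite("pics/w3.png",cv2.resize(c,None,fx=3,fy=3,interpolation=cv2.INTER_CUBIC)); print(manip.read_t())
E
```

```text
1051 ((513.975341796875, -141.67428588867188), (13.44166088104248, 43.0100212097168), 11.602774620056152) 126.28572862913386 306 323 70 128
stand ((549.7384033203125, -104.7556381225586), (145.32106018066406, 137.99513244628906), 11.767830848693848)
11.775
```

View pics/w3.png

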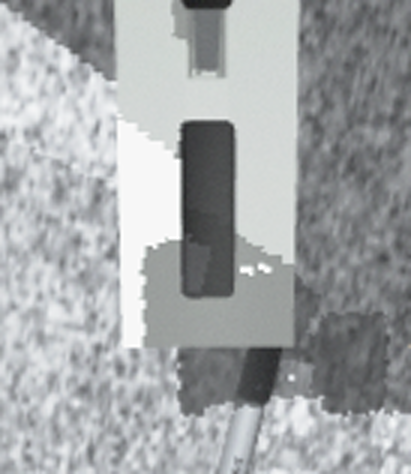

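```bash
python3 - <<'E'
from meas import *
G=np.array([514.,-141.7]); S=np.array([501.8,-363.3]); O=down(11.6); O2=down(14.0)
manip.grip(50,35)
manip.servo_line([*G,370],O,feed=200); s=manip.servo_line([*G,291],feed=120,guard=12); print("down",s)
f0=manip.read_wrist_force(); manip.grip(0,35); print("open",manip.read_opening(),np.round(manip.read_wrist_force()-f0,1))
s=manip.servo_line([*G,435],feed=120); print(np.round(manip.read_wrist_force()-f0,1),manip.read_opening())
manip.goto([*S,435],O2); manip.servo_line([*S,397],feed=100); manip.dwell(.3)
print(manip.read_t(),manip.read_eef_pos(),manip.read_opening())
for n in("side","scene"):
    im,d,p=cam(n); np.savez(n+"3",im=im,d=d,**{a:np.array(v) for a,v in p.items()})
    R=cv2.Rodrigues(np.array(p["rvec"]))[0]
    uv=cv2.projectPoints(np.array([[*S,150.]]),np.array(p["rvec"],float),np.array(p["tvec"],float),np.array(p["camera_matrix"],float),np.array([p["k1"],0,0,0,0.]))[0].ravel().astype(int)
    c=im[uv[1]-50:uv[1]+50,uv[0]-65:uv[0]+65,::-1]; cv2.imwrite(f"pics/{n}3.png",cv2.resize(c,None,fx=3,fy=3,interpolation=cv2.INTER_CUBIC))
    C=cloud(im,d,p); m=(d>0)&(np.hypot(C[...,0]-S[0],C[...,1]-S[1])<35)&(C[...,2]>125)&(C[...,2]<190)
    P=C[m]; print(n,len(P),cv2.minAreaRect(P[:,:2].astype(np.float32)),P[:,2].min())
cv2.imwrite("pics/c3.png",np.hstack([cv2.imread("pics/side3.png"),cv2.imread("pics/scene3.png")]))
E
```

```text
down False
open 14.106800905420767 [-0.8  0.2  2.2]
[-0.9  1.  -2.3] 13.895779670488388
17.8 [ 501.85694963 -363.3314511   397.51917516] 13.731860934366503
side 108 ((506.291015625, -364.0896301269531), (7.9580206871032715, 38.85927200317383), 1.7816357612609863) 125.21972789103002
scene 177 ((498.86376953125, -361.2932434082031), (8.064887046813965, 42.93144226074219), 4.85885763168335) 125.0929663715467
```

View pics/c3.png

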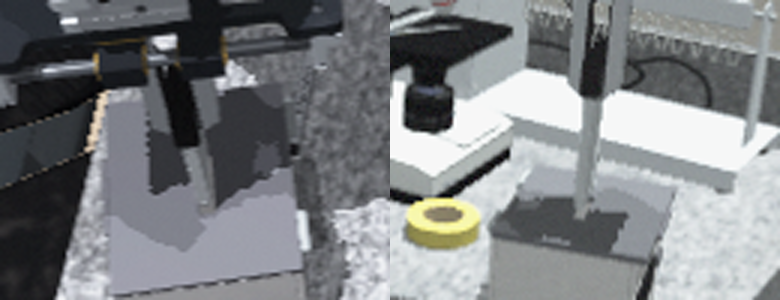

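The blade is held just above the slot: side crop (205,205), scene crop (583,212). The rectangle yaws look off, so I check tilt and yaw by fitting the faces.

```bash
python3 - <<'E'
from meas import *
S=np.array([501.8,-363.3]); a=np.radians(14); Rz=np.array([[np.cos(a),np.sin(a)],[-np.sin(a),np.cos(a)]])
for n in("side3","scene3"):
    f=np.load(n+".npz"); d=f["d"]; C=cloud(f["im"],d,f); m=(d>0)&(np.hypot(C[...,0]-S[0],C[...,1]-S[1])<35)&(C[...,2]>114)&(C[...,2]<200)
    P=C[m]; Q=np.c_[(P[:,:2]-S)@Rz.T,P[:,2]]; print(n,f["tvec"].shape)
    for z in range(114,200,8):
        q=Q[(Q[:,2]>=z)&(Q[:,2]<z+8)]
        if len(q)>3: print(z,len(q),"x",np.percentile(q[:,0],[2,50,98]).round(1),"y",np.percentile(q[:,1],[2,50,98]).round(1),"dx/dy",np.polyfit(q[:,1],q[:,0],1)[0].round(2))
E
```

```text
side3 (3,)
114 8 x [-1.7  1.8  4.5] y [-19.1 -18.6  13.2] dx/dy 0.1
122 15 x [-2.9  4.3  4.6] y [-19.8 -18.6  12.8] dx/dy 0.13
130 12 x [-3.2  2.6  4.6] y [-20.3 -18.6  17.6] dx/dy 0.14
138 19 x [-2.7  4.   4.6] y [-19.9 -18.9  10.1] dx/dy 0.14
146 10 x [-1.7  2.6  4.5] y [-19.8 -19.   -0.4] dx/dy 0.21
154 17 x [-3.   3.8  4.5] y [-20.1 -19.2  10.6] dx/dy 0.13
162 15 x [-2.9  3.5  4.4] y [-20.2 -18.9   2.9] dx/dy 0.2
170 12 x [-2.8  2.3  4.5] y [-20.3 -19.1 -11.7] dx/dy 0.57
178 9 x [-2.9  0.   4.1] y [-20.2 -19.6 -14.5] dx/dy 0.62
186 14 x [-2.6  0.9  4.3] y [-20.7 -19.2 -16.9] dx/dy 0.43
194 10 x [-9.4  1.   9. ] y [-20.2 -19.5  -7.6] dx/dy 0.24
scene3 (3,)
114 18 x [-3.7 -1.8  3.8] y [-16.   19.6  21.5] dx/dy 0.13
122 20 x [-3.7 -2.8  3.4] y [-17.7  15.7  23.6] dx/dy 0.12
130 21 x [-3.9 -3.1  3.3] y [-11.9  17.9  21.2] dx/dy 0.15
138 21 x [-4.1 -2.7  3.7] y [-10.3  19.1  22.8] dx/dy 0.14
146 22 x [-4.1 -3.3  3.9] y [-15.5  16.2  21.1] dx/dy 0.13
154 23 x [-4.  -2.5  3. ] y [-13.3  18.4  21.7] dx/dy 0.13
162 19 x [-3.8 -3.3  3.9] y [-9.8 18.7 21.5] dx/dy 0.13
170 28 x [-3.9 -2.9  3.9] y [-18.6  18.   23.2] dx/dy 0.12
178 20 x [-4.  -2.8  2.9] y [-13.9  17.1  22.4] dx/dy 0.13
186 20 x [-3.9 -2.5  3.3] y [-6.3 19.4 23.1] dx/dy 0.17
194 18 x [-8.7 -2.1  8.7] y [-5.2 19.1 21.6] dx/dy 0.15
```

The faces sit at ±4 and ±20 mm about the slot at every height, so the blade is upright and aligned. The odd yaws came from mixing end faces into the fit. Inserting.

```bash
python3 - <<'E'
from meas import *
S=np.array([501.8,-363.3]); f0=np.array(manip.read_wrist_force())
s=manip.servo_line([*S,343],feed=25,guard=6); manip.dwell(.4)
print(s,manip.read_eef_pos(),np.round(manip.read_wrist_force()-f0,1),np.round(manip.read_wrist_torque(),2),manip.read_opening(),manip.read_t())
for n in("side","scene"):
    im,d,p=cam(n); C=cloud(im,d,p)
    r=np.hypot(C[...,0]-S[0],C[...,1]-S[1]); l=(d>0)&(r>25)&(r<50)&(C[...,2]>90)&(C[...,2]<125); print(n,"lid z",np.percentile(C[l][:,2],[10,50,90]).round(1))
    uv=cv2.projectPoints(np.array([[*S,130.]]),np.array(p["rvec"],float),np.array(p["tvec"],float),np.array(p["camera_matrix"],float),np.array([p["k1"],0,0,0,0.]))[0].ravel().astype(int)
    cv2.imwrite(f"pics/{n}4.png",cv2.resize(im[uv[1]-50:uv[1]+50,uv[0]-65:uv[0]+65,::-1],None,fx=3,fy=3,interpolation=cv2.INTER_CUBIC))
cv2.imwrite("pics/c4.png",np.hstack([cv2.imread("pics/side4.png"),cv2.imread("pics/scene4.png")]))
E
```

```text
False [ 501.78070944 -363.30700967  342.99586587] [-0.9 -0.3  0.5] [ 0.   -0.1  -0.01] 13.636714507965559 20.6083
side lid z [104.4 106.  107.7]
scene lid z [103.7 104.7 105.6]
```

View pics/c4.png

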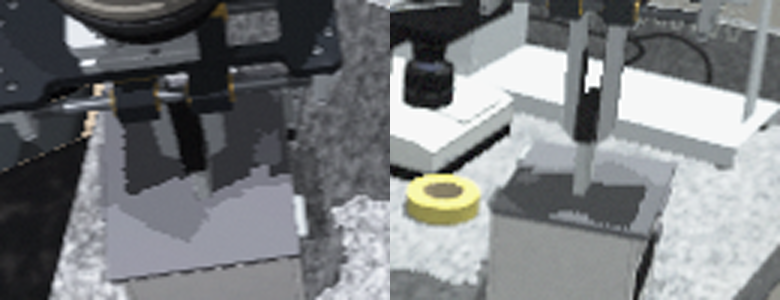

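The scene crop shows the blade passing through the shut lid at (583,192), with the grip bottom about 40 mm above it at (585,143). The force change was under 1 N, so I hand in.

```bash
python3 -c "
from plant import manip
manip.close_job(); print(manip.read_t())"
```

```text
the job is handed in; nothing more can be done
the job is handed in; nothing more can be done
```

I shut the lid, took the wide blade (the one with the 44 mm grip) from the stand and passed it down through the slot. I handed in at about 21 s with the blade still held; no verdict was reported.

**Last checks before hand-in:**
- **Lid:** the side camera put it at 106 mm and the scene camera at 104.7 mm, so it was shut. The 1.3 mm between them is within the calibration error.
- **Blade position:** the tool was within 0.1 mm of the measured slot centre. By my reckoning the lower end was about 48 mm below the lid's upper face; a rough picture estimate gave about 52 mm. The grip was about 40 mm above the lid.
- **Alignment:** just before insertion, the blade's faces showed it upright and in line with the slot. An earlier rectangle fit gave yaws of about 2° and 5° against the slot's 14°. I put that down to end faces mixed into the fit, and the blade then went in freely.
- **Forces and grip:** the wrist force changed by about 1 N during insertion. The fingers were at 13.6 mm on the 14 mm grip, with the squeeze set to 35 N. That opening drifted down from 14.1 mm after the grasp, and I saw no sign of slipping.

I did not measure the narrow blade and the bystanders again at the end. Nothing touched them as far as I could tell from the forces and pictures.

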